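# Restock the pudding row on the patisserie counter

## Task

Move the four pudding jars out of the grey carrier onto the wooden display board, so that the new row follows the order of the flavour cards: every jar stands fully down in the recess behind the flavour card of its own lid's colour. They are glass: keep them upright, set each one down gently and do not drop it. Leave the brown-lidded jar that is already on the board and the pot of spoons where they are.

Things in the scene. Friction and masses are not known exactly. Their poses are not given: they have to be found in the camera images.
- red_jar (a point): Centre of the cream pudding jar with red lid and band: upright, round, 54 mm wide, 82 mm tall, about 0.2 kg, any yaw. Starts in one of four holes (any order) of a grey carrier: 88 mm wide, 20 mm high, holes 61 mm wide, 14 mm deep, 72 mm apart in a straight row. Jar's underside is 6 mm above the counter. Wire handles, 72 mm high, cross the carrier's ends 48 mm beyond the end jars.
- place_red (a point): Centre of the floor (16 mm above counter) of the recess of the red card: 68 mm wide, 8 mm deep, one of five 78 mm apart along this point's y in a wooden board 24 mm high. The card (45 x 27 mm of colour, white edge, leaning in a dark block) stands on the board's far side, 90 mm from here along +x, nearest edge 76 mm, top 30 mm above the board. Jar centre when seated: 41 mm above here.
- yellow_jar (a point): Centre of the cream pudding jar with yellow lid and band: upright, round, 54 mm wide, 82 mm tall, about 0.2 kg, any yaw. Starts in one of four holes (any order) of a grey carrier: 88 mm wide, 20 mm high, holes 61 mm wide, 14 mm deep, 72 mm apart in a straight row. Jar's underside is 6 mm above the counter. Wire handles, 72 mm high, cross the carrier's ends 48 mm beyond the end jars.
- place_yellow (a point): Centre of the floor (16 mm above counter) of the recess of the yellow card: 68 mm wide, 8 mm deep, one of five 78 mm apart along this point's y in a wooden board 24 mm high. The card (45 x 27 mm of colour, white edge, leaning in a dark block) stands on the board's far side, 90 mm from here along +x, nearest edge 76 mm, top 30 mm above the board. Jar centre when seated: 41 mm above here.
- green_jar (a point): Centre of the cream pudding jar with green lid and band: upright, round, 54 mm wide, 82 mm tall, about 0.2 kg, any yaw. Starts in one of four holes (any order) of a grey carrier: 88 mm wide, 20 mm high, holes 61 mm wide, 14 mm deep, 72 mm apart in a straight row. Jar's underside is 6 mm above the counter. Wire handles, 72 mm high, cross the carrier's ends 48 mm beyond the end jars.
- place_green (a point): Centre of the floor (16 mm above counter) of the recess of the green card: 68 mm wide, 8 mm deep, one of five 78 mm apart along this point's y in a wooden board 24 mm high. The card (45 x 27 mm of colour, white edge, leaning in a dark block) stands on the board's far side, 90 mm from here along +x, nearest edge 76 mm, top 30 mm above the board. Jar centre when seated: 41 mm above here.
- blue_jar (a point): Centre of the cream pudding jar with blue lid and band: upright, round, 54 mm wide, 82 mm tall, about 0.2 kg, any yaw. Starts in one of four holes (any order) of a grey carrier: 88 mm wide, 20 mm high, holes 61 mm wide, 14 mm deep, 72 mm apart in a straight row. Jar's underside is 6 mm above the counter. Wire handles, 72 mm high, cross the carrier's ends 48 mm beyond the end jars.
- place_blue (a point): Centre of the floor (16 mm above counter) of the recess of the blue card: 68 mm wide, 8 mm deep, one of five 78 mm apart along this point's y in a wooden board 24 mm high. The card (45 x 27 mm of colour, white edge, leaning in a dark block) stands on the board's far side, 90 mm from here along +x, nearest edge 76 mm, top 30 mm above the board. Jar centre when seated: 41 mm above here.
- brown_jar (a point): Centre of a fifth pudding jar of the same shape and size with a dark brown lid and band. It already stands in its own recess of the display board, behind the brown card, and must stay there.
- pot (a point): Centre, half-way up, of a white china pot of wooden spoons standing on the counter between the board and the carrier: 72 mm across the rim, 85 mm tall, the spoons reach up to 135 mm. It must stay where it is.
There are look-alikes about, which are no part of the job. Leave any pink look-alike of the part that bears blue_jar alone.

How it is judged:
At the end, for the whole second after the job is handed in: The red, yellow, green and blue jars each stand upright (within 0.08 rad) and at rest on the floor of the recess behind the card of their own colour (centre within 12 mm), released; the brown jar is upright and within 15 mm of where it was, the pot of spoons within 25 mm of its start (horizontal distance between red_jar and place_red below 0.012 m and z of red_jar in the frame of place_red below 0.045 m and angle between each of red_jar, yellow_jar, green_jar, blue_jar, brown_jar's own z axis and vertical below 0.08 rad and linear speed of each of jar_red, jar_yellow, jar_green, jar_blue below 0.02 m/s and horizontal distance between yellow_jar and place_yellow below 0.012 m and z of yellow_jar in the frame of place_yellow below 0.045 m and horizontal distance between green_jar and place_green below 0.012 m and z of green_jar in the frame of place_green below 0.045 m and horizontal distance between blue_jar and place_blue below 0.012 m and z of blue_jar in the frame of place_blue below 0.045 m and distance of brown_jar from where it was at the start of the episode below 0.015 m and distance of pot from where it was at the start of the episode below 0.025 m); the robot touches nothing.
It fails at once if the brown-lidded jar is taken out of its recess or knocked over (distance of brown_jar from where it was at the start of the episode above 0.02 m or angle between brown_jar's own z axis and vertical above 0.35 rad).
It fails at once if the pot of spoons is pushed away or knocked over (distance of pot from where it was at the start of the episode above 0.03 m or angle between pot's own z axis and vertical above 0.35 rad).
It fails at once if a jar is dropped (falls free through more than about 2 cm) or thrown ((linear speed of jar_red above 0.6 m/s and contact force between jar_red and the fingers below 0.3 N) or (linear speed of jar_yellow above 0.6 m/s and contact force between jar_yellow and the fingers below 0.3 N) or (linear speed of jar_green above 0.6 m/s and contact force between jar_green and the fingers below 0.3 N) or (linear speed of jar_blue above 0.6 m/s and contact force between jar_blue and the fingers below 0.3 N)).
It fails at once if a jar is tipped by more than 0.5 rad (angle between any of red_jar, yellow_jar, green_jar, blue_jar's own z axis and vertical above 0.5 rad).
It also fails if it takes over 112 s, if anything falls off the work surface, if the arm or the gripper's body presses on something with over 40 N, if the wrist force passes 120 N, or if a joint passes its speed limit or range.

## Robot

A 6-joint arm with a two-finger parallel gripper is mounted at the origin on the work surface. World frame = base frame: x ahead of the robot, y to its left, z up, the work surface at z = 0. Lengths are in m, angles in rad, forces in N, time in s.
With the tool pointing down it reaches from about 0.275 to 0.875 m from the base axis. Payload 12.5 kg.
Tool frame: the origin (TCP) lies on the centre line of the jaws, within the pads' length; the fingertips stand r.finger_overhang ahead of it and the grasp point (between the pads) lies 3 mm ahead of it (r.finger_overhang is the distance from the TCP to the fingertips, in m); z points along the fingers, y is the direction in which the jaws open and shut (so a half turn about z gives the same grasp; the last joint's range is limited). The gripper opens to 85 mm and grips with 20 to 120 N. Pads are 22 mm wide; open, the fingers measure 114 mm over their backs; the gripper's body (76 mm by 85 mm) begins 54 mm behind the grasp point. The pads swing forward as they close: fully open they stand 13 mm farther back than shut.
Start: joints at [1.258, 0.351, 1.652, -0, 1.139, -0.085], TCP at [0.124, 0.536, 0.253] pointing down, gripper open.
Joint ranges: [-2.75, 2.75], [-0.79, 2.1], [0.01, 2.65], [-1.57, 4.71], [0.07, 3.14], [-2.87, 2.87]. Speed limits (rad/s): [2.22, 2.22, 2.79, 3.14, 3.14, 3.14].

## Interface

Orientations are given as a unit quaternion [x, y, z, w].
In Python, from cell import r, optics gives the robot as it stands. The module is installed in compiled form; this text tells all that it offers. Calls block until the motion is done:
- r.move_to(position, orientation): joint-space move of the TCP to a pose.
- r.move_linear(position, rot=None, vel=0.15): straight line of the TCP; rot=None keeps the orientation; vel is the mean speed in m/s.
- r.set_joints(angles): joint-space move.
- r.set_gripper(opening, squeeze=None): opening from 0.0 (shut) to 1.0 (fully open); squeeze is the grip in N (None keeps the last); returns when the fingers have stopped.
- r.sleep(seconds).
- r.inverse_kinematics(position, orientation): joint angles nearest the present ones, or None.
- optics.get_image(name): name is "scene" or "top" or "wrist"; returns a dict with "pixels" (400x640x3 uint8, red, green, blue), "depth" (400x640 float32, m along the optical axis (not along the pixel's ray), 0 where there is no reading), "fx", "fy", "cx", "cy" (pixels), "D" ([k1, k2, p1, p2, k3] as OpenCV has them; the pictures are not rectified), "camera_from_world" (4x4, takes a point from world to camera coordinates); the wrist camera has in their place "mount" (4x4, takes a point from camera to tool coordinates, whose origin is the TCP and whose axes are the flange's). Camera axes: x right, y down, z forward; pixel columns grow to the right and rows downward; lengths in m; the calibration is good to about 2 mm. A picture is of the moment at which its call begins: read the wrist's pose just before it.
A pose or a line that the arm cannot do raises r.PlanningError and nothing moves.
- r.hand_in(): hands the job in, once; it reports no verdict.
Readings, each from a call of its own:
- r.current_t(): time.
- r.current_q(): joint angles.
- r.current_qvel(): joint speeds.
- r.current_effort(): joint torques, N m.
- r.current_tool_pos(): TCP position.
- r.current_ee_rot(): TCP orientation.
- r.current_contact_force(): force on the tool from outside, world axes, zero at the start.
- r.current_torque(): the same for the moment, N m.
- r.current_opening(): opening from 0.0 (shut) to 1.0 (fully open).
Only numpy, scipy, OpenCV 4.12 (cv2) and the standard library are available. Lean on these libraries where they do the work, as an engineer would, in place of code of your own. Each camera call takes 0.05 s, during which the arm holds its last target. There are 200 camera calls.

## Working session

There is one attempt and no reset: what is moved stays moved. The work goes in short steps, each a Python script; the robot and the scene stay as the last script left them, time stands still between calls to the robot, and variables do not carry over. Pictures are saved under pics/ and viewed, about 12 in all and at most 16, crops included, and the job is handed in when it is done.

```bash
mkdir -p pics
python3 - <<'E'
from cell import r, optics
import cv2,numpy as np
print(r.current_t(), r.finger_overhang, r.current_ee_rot())
for n in("scene","top"):
    d=optics.get_image(n); cv2.imwrite(f"pics/{n}0.png",d["pixels"][...,::-1])
    print(n,d["fx"],d["cx"],d["cy"],d["D"]);print(np.round(d["camera_from_world"],3)); print((d["depth"]>0).mean())
E
```

```text
0.0 0.022 [ 1.13649698e-01  9.93520720e-01 -5.62558729e-04 -9.79601550e-05]
scene 361.5876234433317 319.58409218518307 198.865301804492 [-0.05494496  0.          0.          0.          0.        ]
[[-0.41   0.912  0.009  0.225]
 [ 0.672  0.309 -0.673 -0.285]
 [-0.617 -0.27  -0.739  1.289]
 [ 0.     0.     0.     1.   ]]
0.99615234375
top 451.2379933002147 323.6921417392864 197.42492695100725 [-0.08226254  0.          0.          0.          0.        ]
[[-0.01  -1.     0.017 -0.039]
 [-0.992  0.008 -0.126  0.488]
 [ 0.126 -0.018 -0.992  0.979]
 [ 0.     0.     0.     1.   ]]
0.9960546875
```

View pics/scene0.png

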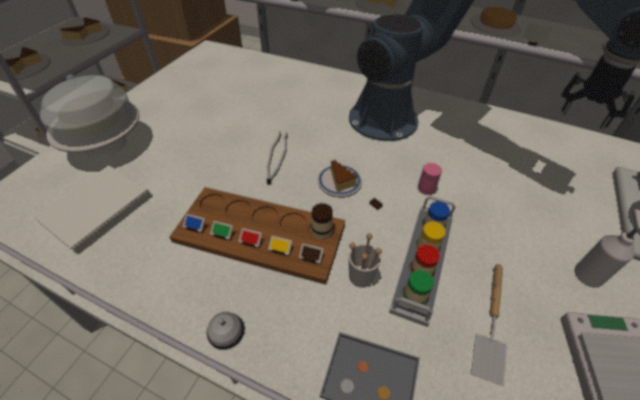

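View pics/top0.png

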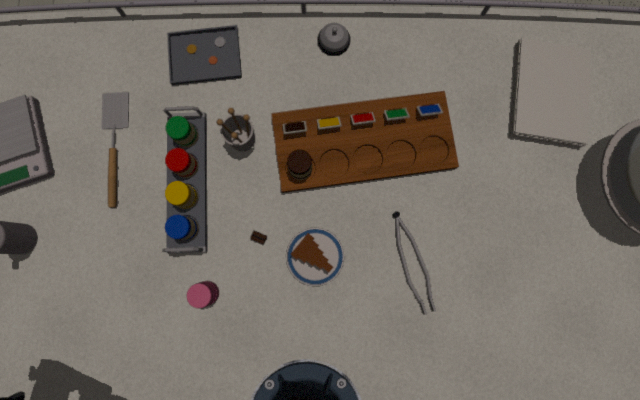

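The scene view shows cards left to right as blue (194,223), green (222,230), red (250,239), yellow (280,246) and brown (312,254). The top view shows lids green (179,130), red (178,161), yellow (178,193) and blue (178,227). The lone pink jar at (200,295) is the look-alike; it stands outside the carrier, so the blue jar is the blue lid in the carrier. Next I'll measure these.

```bash
cat > h.py <<'E'
from cell import r, optics
import cv2,numpy as np
RNG={'red':[(0,4),(174,180)],'yellow':[(22,32)],'green':[(50,80)],'blue':[(100,120)]}
def rays(d,uv,T=None):
    K=np.array([[d["fx"],0,d["cx"]],[0,d["fy"],d["cy"]],[0,0,1]])
    p=cv2.undistortPoints(np.float64(uv).reshape(-1,1,2),K,np.array(d["D"]))[:,0]
    W=np.linalg.inv(d["camera_from_world"]) if T is None else T
    return W[:3,3],np.c_[p,np.ones(len(p))]@W[:3,:3].T
def onplane(d,uv,z,T=None):
    o,v=rays(d,uv,T); return o+v*((z-o[2])/v[:,2])[:,None]
def cloud(d,T=None):
    vv,uu=np.mgrid[:400,:640]
    o,v=rays(d,np.c_[uu.ravel(),vv.ravel()],T)
    return (o+v*d["depth"].reshape(-1,1)).reshape(400,640,3)
def blobs(d,c,smin=130,amin=60):
    h=cv2.cvtColor(d["pixels"],cv2.COLOR_RGB2HSV)
    m=sum(((h[...,0]>=a)&(h[...,0]<=b)) for a,b in RNG[c])>0
    m=(m&(h[...,1]>smin)&(h[...,2]>60)).astype(np.uint8)
    n,l,s,ce=cv2.connectedComponentsWithStats(m)
    return [(s[i,4],ce[i],l==i) for i in range(1,n) if s[i,4]>=amin]
E
python3 - <<'E'
from h import *
np.set_printoptions(precision=4,suppress=True)
d=optics.get_image("top");P=cloud(d)
for c in RNG:
    for a,ce,m in blobs(d,c):
        q=P[m]; print(c,a,ce.round(1),s if (s:=d["pixels"][m].mean(0).astype(int)) is None else s,np.median(q,0),"lidplane",onplane(d,[ce],.088)[0],"card",onplane(d,[ce],.042)[0])
Z=P[...,2]; print("counter",np.median(Z[300:340,100:180]),Z[300:340,100:180].std())
b=Z[90:195,270:460]; print(np.histogram(b,bins=np.arange(-.004,.06,.004)))
h=((Z-0.0)*2500).clip(0,255).astype(np.uint8)[80:260,150:470]
cv2.imwrite("pics/top_z.png",cv2.resize(np.vstack([cv2.applyColorMap(h,2),d["pixels"][80:260,150:470,::-1]]),None,fx=1.6,fy=1.6))
E
```

```text
red 149 [362.6 117.5] [101  14  10] [ 0.6682 -0.133   0.0468] lidplane [ 0.655  -0.1286  0.088 ] card [ 0.6693 -0.1337  0.042 ]
red 443 [176.7 159.2] [112   7   4] [0.5662 0.2714 0.0885] lidplane [0.5659 0.2717 0.088 ] card [0.5759 0.2862 0.042 ]
yellow 138 [328.6 121.7] [122  93   2] [ 0.6584 -0.0568  0.046 ] lidplane [ 0.6457 -0.0548  0.088 ] card [ 0.6596 -0.0562  0.042 ]
yellow 464 [176.8 192.3] [133 106   1] [0.4947 0.2691 0.0883] lidplane [0.4942 0.2692 0.088 ] card [0.5007 0.2836 0.042 ]
green 116 [396.1 113.1] [11 70 28] [ 0.6781 -0.2102  0.0471] lidplane [ 0.6648 -0.2023  0.088 ] card [ 0.6796 -0.2109  0.042 ]
green 393 [176.9 126.7] [11 81 33] [0.6372 0.2741 0.0885] lidplane [0.6379 0.2741 0.088 ] card [0.6514 0.2887 0.042 ]
green 225 [ 12.5 175.6] [27 63 37] [0.545  0.6766 0.0371] lidplane [0.5348 0.6399 0.088 ] card [0.5432 0.6722 0.042 ]
blue 123 [429.6 108.5] [11 36 83] [ 0.6894 -0.2886  0.0445] lidplane [ 0.6753 -0.2768  0.088 ] card [ 0.6906 -0.2891  0.042 ]
blue 453 [176.6 226.3] [11 43 96] [0.4226 0.2672 0.0881] lidplane [0.422  0.2675 0.088 ] card [0.425  0.2818 0.042 ]
blue 112 [301.3 260.8] [36 57 80] [0.3405 0.0131 0.0116] lidplane [0.3483 0.0054 0.088 ] card [0.3477 0.0069 0.042 ]
counter 0.0006088097675048809 0.05766475302275981
(array([2927, 2616,  140,   91, 1489, 1428, 4954, 4179,  142,   42,  179,
        227,  236,  247,  274]), array([-0.004,  0.   ,  0.004,  0.008,  0.012,  0.016,  0.02 ,  0.024,
        0.028,  0.032,  0.036,  0.04 ,  0.044,  0.048,  0.052,  0.056]))
```

View pics/top_z.png

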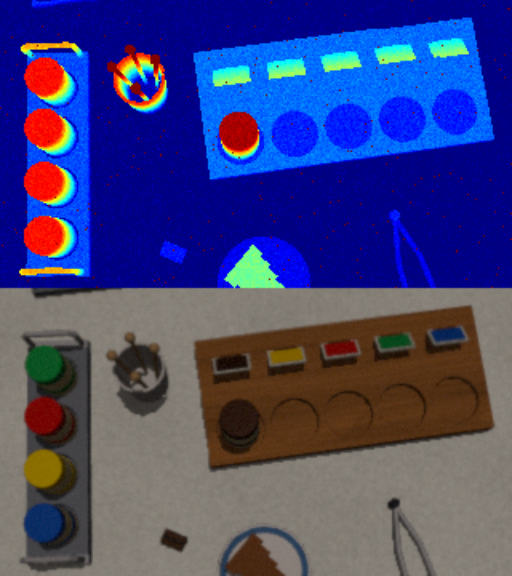

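The depth map shows the four empty recesses clearly, plus the pot's spoons leaning up to (110,68) towards the carrier. Next: centres from depth.

Run:
```python
from h import *
import json
np.set_printoptions(precision=4,suppress=True)
Z=[];C=None
for i in range(4):
    d=optics.get_image("top");Z.append(d["depth"])
d["depth"]=np.median(Z,0);P=cloud(d);Z=P[...,2]
def comps(m,amin):
    n,l,s,ce=cv2.connectedComponentsWithStats(cv2.morphologyEx(m.astype(np.uint8),cv2.MORPH_OPEN,np.ones((3,3))))
    return [(s[i],l==i) for i in range(1,n) if s[i,4]>=amin]
rec=[]
roi=np.zeros(Z.shape,bool);roi[95:190,310:460]=1
for s,m in comps((Z>.01)&(Z<.0205)&roi,300):
    q=P[m]; c,rad=cv2.minEnclosingCircle(q[:,:2].astype(np.float32)); print("rec",s,q.mean(0),c,rad); rec.append(q.mean(0)[:2])
rec=np.array(sorted(rec,key=lambda p:-p[1]))
# line fit with 78 mm pitch
k=np.arange(len(rec))-1.5; u=(k[:,None]*(rec-rec.mean(0))).sum(0);print("pitch",np.linalg.norm(u)/(k@k)); u/=np.linalg.norm(u)
fit=rec.mean(0)+k[:,None]*.078*u
print("fit",fit,"resid",fit-rec,"dir",u)
jar={}
roi[:]=0;roi[100:250,155:200]=1
for s,m in comps((Z>.083)&(Z<.094)&roi,150):
    q=P[m];jar[len(jar)]=q.mean(0)[:2]; print("lid",s,q.mean(0),cv2.minEnclosingCircle(q[:,:2].astype(np.float32)))
J=np.array(list(jar.values()))
print("jar dir",(J[0]-J[-1])/np.linalg.norm(J[0]-J[-1]),np.linalg.norm(np.diff(J,axis=0),axis=1))
roi[:]=0;roi[100:165,212:262]=1
q=P[roi&(Z>.06)&(Z<.16)];print("pot box",q.min(0),q.max(0)); g=J[0]
dist=np.linalg.norm(q[:,:2]-g,axis=1);print("pot near green jar",np.sort(dist)[:5],q[dist.argmin()])
roi[:]=0;roi[140:185,280:318]=1
q=P[roi&(Z>.088)&(Z<.105)];print("brown",q.mean(0))
json.dump(dict(rec=fit.tolist(),jars=J.tolist(),u=u.tolist()),open("m.json","w"))
```

```text
rec [420 136  28  28 620] [ 0.6006 -0.3013  0.0157] (0.6002278327941895, -0.30062147974967957) 0.03327387943863869
rec [387 140  29  29 657] [ 0.5899 -0.2238  0.0159] (0.5898154973983765, -0.22340458631515503) 0.03382297605276108
rec [353 145  30  28 661] [ 0.5795 -0.1456  0.0159] (0.5787683129310608, -0.145250603556633) 0.033804625272750854
rec [320 149  29  29 666] [ 0.569  -0.0678  0.0161] (0.5689308643341064, -0.06751435995101929) 0.033705148845911026
pitch 0.07855615870639915
fit [[ 0.5691 -0.0687]
 [ 0.5795 -0.146 ]
 [ 0.59   -0.2233]
 [ 0.6004 -0.3006]] resid [[ 0.0001 -0.0008]
 [ 0.0001 -0.0004]
 [ 0.0001  0.0005]
 [-0.0002  0.0007]] dir [ 0.1338 -0.991 ]
lid [165 116  24  24 452] [0.6365 0.2741 0.0882] ((0.6370806097984314, 0.2743128836154938), 0.02661692537367344)
lid [165 148  24  24 449] [0.566  0.272  0.0884] ((0.5664135217666626, 0.27283525466918945), 0.026089781895279884)
lid [165 181  24  24 457] [0.4937 0.2697 0.0882] ((0.49390852451324463, 0.27005693316459656), 0.025641802698373795)
lid [165 215  24  25 471] [0.4212 0.2676 0.0882] ((0.42136910557746887, 0.2684388756752014), 0.025951525196433067)
jar dir [0.9996 0.03  ] [0.0706 0.0723 0.0725]
pot box [0.5965 0.1108 0.0601] [0.6682 0.1786 0.1369]
pot near green jar [0.0956 0.0957 0.0957 0.0958 0.0959] [0.6413 0.1786 0.085 ]
brown [0.5563 0.0097 0.0978]
```

```bash
cat >> h.py <<'E'
import json
from scipy.spatial.transform import Rotation as Ro
M=json.load(open("m.json")); u=np.array(M["u"]); n=np.array([-u[1],u[0]])
JAR=dict(zip(['green','red','yellow','blue'],map(np.array,M["jars"])))
REC=dict(zip(['yellow','red','green','blue'],map(np.array,M["rec"])))
def quat(j):
    j=np.array([j[0],j[1],0])/np.hypot(*j); z=np.array([0,0,-1.])
    return Ro.from_matrix(np.c_[np.cross(j,z),j,z]).as_quat()
JC=np.array([-.03,.9996])
def best(pos,j):
    "orientation (of the two half turns) with the last joint nearer zero"
    o=[(abs(q[5]),k) for k in(1,-1) if (q:=r.inverse_kinematics(pos,quat(k*j))) is not None]
    return quat(min(o)[1]*j)
def hover(xy,j,z=.27): 
    p=[*xy,z]; r.move_to(p,best(p,j))
def pick(c,g=.060):
    xy=JAR[c]; hover(xy,JC,.20); r.set_gripper(.9)
    r.move_linear([*xy,g],vel=.12); r.set_gripper(0,squeeze=40)
    print(c,"grip",r.current_opening(),r.current_contact_force().round(1) if hasattr(r.current_contact_force(),'round') else r.current_contact_force())
    r.move_linear([*xy,.27],vel=.2)
    print("lifted",r.current_opening(),np.round(r.current_contact_force(),2),"t",r.current_t())
def place(c,g=.070,off=(0,0)):
    xy=REC[c]+off; r.move_linear([*xy,.12],vel=.2); r.sleep(.2)
    f0=r.current_contact_force()[2]; r.move_linear([*xy,g+.003],vel=.06)
    z=g+.003
    while z>g-.003 and r.current_contact_force()[2]-f0<3:
        z-=.001; r.move_linear([*xy,z],vel=.02)
    print("set at",z,"dF",r.current_contact_force()[2]-f0)
    r.set_gripper(.9); r.move_linear([*xy,.2],vel=.15)
    print(c,"placed t",r.current_t())
E
python3 - <<'E'
from h import *
for D,j in((JAR,JC),(REC,n)):
  for c,p in D.items():
    for k in(1,-1):
      a=[r.inverse_kinematics([*p,z],quat(k*j)) for z in(.06,.27)]
      print(c,k,[None if x is None else np.round(x,2) for x in a])
pick('yellow')
hover(REC['yellow'],n)
T=np.eye(4);T[:3,:3]=Ro.from_quat(r.current_ee_rot()).as_matrix();T[:3,3]=r.current_tool_pos()
d=optics.get_image("wrist");cv2.imwrite("pics/w1.png",d["pixels"][...,::-1]);cv2.imwrite("pics/s1.png",optics.get_image("scene")["pixels"][...,::-1])
print(r.current_t(),T)
P=cloud(d,T@d["mount"]);Z=P[...,2];np.save("w1.npy",P)
m=cv2.morphologyEx(((Z>.009)&(Z<.0205)).astype(np.uint8),cv2.MORPH_OPEN,np.ones((5,5)))
N,l,s,ce=cv2.connectedComponentsWithStats(m)
for i in range(1,N):
    if s[i,4]>800: print(s[i],P[l==i].mean(0),cv2.minEnclosingCircle(P[l==i][:,:2].astype(np.float32)))
print(REC)
E
```

```text
green 1 [array([ 0.34,  0.82,  1.36, -0.  ,  0.95, -1.26]), array([ 0.34,  0.6 ,  1.21, -0.  ,  1.32, -1.26])]
green -1 [array([ 0.34,  0.82,  1.36, -0.  ,  0.95,  1.88]), array([ 0.34,  0.6 ,  1.21, -0.  ,  1.32,  1.88])]
red 1 [array([ 0.37,  0.73,  1.56, -0.  ,  0.85, -1.23]), array([ 0.37,  0.48,  1.42, -0.  ,  1.25, -1.23])]
red -1 [array([ 0.37,  0.73,  1.56, -0.  ,  0.85,  1.91]), array([ 0.37,  0.48,  1.42, -0.  ,  1.25,  1.91])]
yellow 1 [array([ 0.42,  0.64,  1.75, -0.  ,  0.75, -1.18]), array([ 0.42,  0.36,  1.6 , -0.  ,  1.19, -1.18])]
yellow -1 [array([ 0.42,  0.64,  1.75, -0.  ,  0.75,  1.96]), array([ 0.42,  0.36,  1.6 , -0.  ,  1.19,  1.96])]
blue 1 [array([ 0.47,  0.56,  1.92, -0.  ,  0.67, -1.13]), array([ 0.47,  0.24,  1.76, -0.  ,  1.14, -1.13])]
blue -1 [array([ 0.47,  0.56,  1.92, -0.  ,  0.67,  2.01]), array([ 0.47,  0.24,  1.76, -0.  ,  1.14,  2.01])]
yellow 1 [array([-0.2 ,  0.65,  1.72, -0.  ,  0.77, -0.34]), array([-0.2 ,  0.38,  1.57, -0.  ,  1.19, -0.34])]
yellow -1 [array([-0.2 ,  0.65,  1.72, -0.  ,  0.77,  2.81]), array([-0.2 ,  0.38,  1.57, -0.  ,  1.
[... 922 characters left out ...]
 4.00227647e-04 -3.49661844e-04 -9.99999859e-01  2.69782229e-01]
 [ 0.00000000e+00  0.00000000e+00  0.00000000e+00  1.00000000e+00]]
[ 111   65   35   68 1030] [ 0.31385221 -0.00290803  0.0112048 ] ((0.319643497467041, -0.005756070837378502), 0.04747273772954941)
[ 132   64   81  106 3614] [ 0.38250704 -0.0331754   0.01156183] ((0.35920068621635437, -0.0244922898709774), 0.06594044715166092)
[ 294  151   51   49 1990] [ 0.56829152 -0.0698719   0.01557609] ((0.5685597658157349, -0.07046462595462799), 0.03408431261777878)
{'yellow': array([ 0.56910702, -0.06865936]), 'red': array([ 0.57954176, -0.14595824]), 'green': array([ 0.5899765 , -0.22325712]), 'blue': array([ 0.60041123, -0.30055599])}
```

View pics/w1.png

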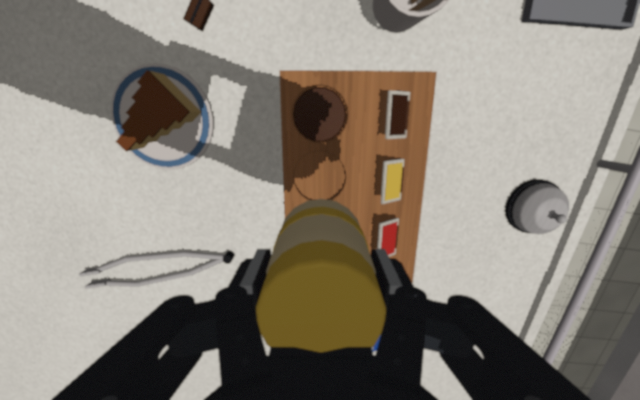

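The wrist view shows the yellow jar held upright between the pads. The yellow recess appears at (320,177) behind the yellow card, and its measured position agrees to 2 mm with the top camera. Placing it.

```bash
cat >> h.py <<'E'
def check(name):
    r.sleep(.3); d=optics.get_image("top");P=cloud(d);Z=P[...,2]
    cv2.imwrite(f"pics/{name}.png",d["pixels"][90:260,150:470,::-1].repeat(2,0).repeat(2,1))
    roi=np.zeros(Z.shape,bool);roi[90:260,155:205]=1;roi[135:190,280:460]=1
    m=cv2.morphologyEx(((Z>.083)&(Z<.106)&roi).astype(np.uint8),cv2.MORPH_OPEN,np.ones((3,3)))
    N,l,s,ce=cv2.connectedComponentsWithStats(m)
    for i in range(1,N):
        if s[i,4]>150: print(P[l==i].mean(0).round(4),s[i,4],d["pixels"][l==i].mean(0).astype(int),ce[i].round())
E
python3 - <<'E'
from h import *
place('yellow'); r.move_linear([*REC['yellow'],.27])
hover(JAR['red'],JC)   # clears the top view of the board
check("t2"); print(REC['yellow'],np.round(r.current_contact_force(),2),r.current_t())
E
```

```text
set at 0.07 dF 9.818197306860398
yellow placed t 10.7
[0.6396 0.263  0.088 ] 210 [17 94 41] [182. 126.]
[ 0.5678 -0.0663  0.0974] 481 [157 132   0] [335. 156.]
[0.5658 0.2718 0.0883] 443 [108  10   6] [177. 159.]
[0.5558 0.0097 0.0975] 483 [47 27 17] [299. 162.]
[0.4212 0.2676 0.0881] 471 [12 35 77] [177. 227.]
[ 0.56910702 -0.06865936] [-0.45 -0.33  0.01] 12.95
```

View pics/t2.png

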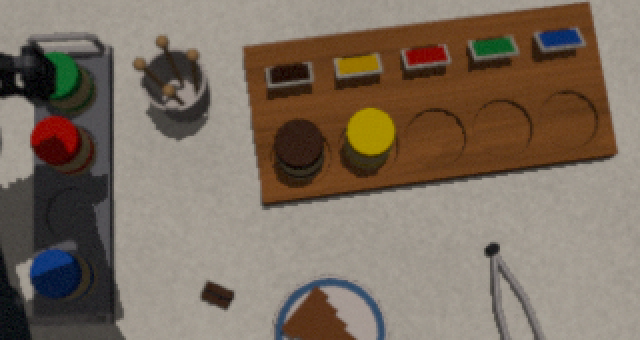

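Yellow is standing in its recess behind the yellow card at (370,132). Its lid height is 97.4 mm, against 98 mm when seated, and it is about 2 mm off centre. Continuing with red, green and blue.

Run:
```python
from h import *
pick('red'); hover(REC['red'],n); place('red'); r.move_linear([*REC['red'],.27])
hover(JAR['blue'],JC); check("t3"); print(REC['red'],r.current_t())
```

```text
red grip 0.6229136001953337 [-1.  -0.4  6.1]
lifted 0.6253860572831431 [ 0.28 -0.25 -2.18] t 16.4
set at 0.07 dF 8.632619598504277
red placed t 22.1
[0.6364 0.274  0.0882] 447 [16 88 39] [177. 127.]
[ 0.5783 -0.1432  0.0972] 478 [126  12   6] [371. 151.]
[ 0.5681 -0.0665  0.0974] 480 [145 122   0] [335. 156.]
[0.5562 0.0099 0.0976] 474 [43 24 15] [299. 162.]
[0.4175 0.2643 0.0881] 360 [10 34 75] [178. 228.]
[ 0.57954176 -0.14595824] 24.6917
```

Run:
```python
from h import *
o=(.001,-.002)
for c in('green','blue'):
    pick(c); hover(REC[c],n); place(c,off=o); r.move_linear([*(REC[c]+o),.27])
hover([.35,.35],JC,.3); check("t4"); print(REC,np.round(r.current_contact_force(),2),r.current_t())
cv2.imwrite("pics/s4.png",optics.get_image("scene")["pixels"][140:300,120:480,::-1].repeat(2,0).repeat(2,1))
```

```text
green grip 0.6219066284989312 [-0.8  0.9  5.6]
lifted 0.6212386958712549 [-0.03 -0.08 -2.28] t 28.6667
set at 0.07 dF 9.086064808831035
green placed t 34.6417
blue grip 0.6238430035514848 [-1.7 -0.8  5.8]
lifted 0.6203546365921182 [ 0.79 -0.46 -2.68] t 40.225
set at 0.07 dF 6.0893347023573074
blue placed t 46.5167
[ 0.5897 -0.2234  0.0972] 468 [19 82 36] [408. 146.]
[ 0.5962 -0.2997  0.0968] 374 [13 44 95] [443. 143.]
[ 0.5785 -0.1433  0.0975] 473 [115  10   5] [371. 151.]
[ 0.5679 -0.0664  0.0973] 486 [132 110   0] [335. 156.]
[0.5558 0.0096 0.0974] 486 [38 21 13] [299. 162.]
{'yellow': array([ 0.56910702, -0.06865936]), 'red': array([ 0.57954176, -0.14595824]), 'green': array([ 0.5899765 , -0.22325712]), 'blue': array([ 0.60041123, -0.30055599])} [0.05 0.52 0.6 ] 49.9667
```

View pics/s4.png

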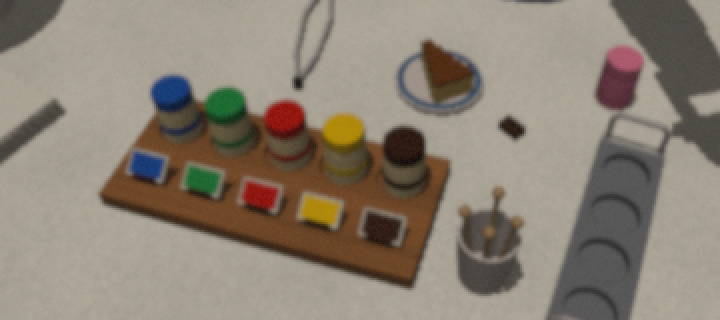

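The view shows blue, green, red and yellow each behind its own card. Brown, the pot and the pink jar look untouched. The low pixel count for the blue lid comes from my region cutting off at row 135. I'll recheck it and the pot without that cut, then hand in.

Run:
```python
from h import *
d=optics.get_image("top");P=cloud(d);Z=P[...,2]
roi=np.zeros(Z.shape,bool);roi[120:165,425:462]=1
q=P[roi&(Z>.085)&(Z<.105)];print("blue",q.mean(0),len(q),REC['blue'])
roi[:]=0;roi[100:165,212:262]=1
q=P[roi&(Z>.06)&(Z<.16)];print("pot",q.min(0),q.max(0))
if len(q)>50 and np.linalg.norm(P[0,0])>0: r.hand_in(); print("handed in",r.current_t())
```

```text
blue [ 0.6010892  -0.29985072  0.09694346] 472 [ 0.60041123 -0.30055599]
pot [0.59628382 0.11025919 0.06021636] [0.6678313  0.17864874 0.13911663]
the job is handed in; nothing more can be done
the job is handed in; nothing more can be done
```

All four jars are on the board, each in the recess behind its own colour's card, and I handed the job in at about 50 s of the 112 s allowed. No verdict is reported.

| Jar | Distance from recess centre | Lid height (about 98 mm when seated) |
|---|---|---|
| Yellow | about 2.5 mm | 97.3 mm |
| Red | about 3 mm | 97.5 mm |
| Green | under 1 mm | 97.2 mm |
| Blue | about 1 mm | 96.9 mm |

- **Left in place:** The brown jar and the pot both measure within 1 mm of where they started. I never reached for the pink look-alike.
- **Upright and released:** The last scene picture shows all the jars upright, with the gripper clear of them.
- **Disagreements:** One check put the blue jar 4 mm off, because my search region had cut off part of its lid; measuring it again gave the value above. The wrist and top cameras differed by about 2 mm on where the yellow recess is.

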